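Open the glaze-sample caddy at the cobalt blue discs

ROBOT

A 6-joint arm with a two-finger parallel gripper is mounted at the origin on the work surface. World frame = base frame: x ahead of the robot, y to its left, z up, the work surface at z = 0. Lengths are in m, angles in rad, forces in N, time in s.
With the tool pointing down it reaches from about 0.25 to 0.775 m from the base axis. Payload 4 kg.
Tool frame: the origin (TCP) lies midway between the tips of the shut fingers; the grasp point (between the pads) lies 19 mm behind it (robot.tcp_to_grasp is the distance from the TCP to the grasp point, in m); x points along the fingers, y is the direction in which the jaws open and shut, and the axes are right-handed (so a half turn about x gives the same grasp; the last joint's range is limited). The gripper opens to 94 mm and grips with 3 to 60 N. Pads are 16 mm wide; open, the fingers measure 119 mm over their backs; the gripper's body (75 mm by 177 mm) begins 78 mm behind the grasp point.
Start: joints at [1.003, 0.087, 1.371, -0, 1.684, -0.103], TCP at [0.247, 0.492, 0.206] pointing down, gripper open.
Joint ranges: [-3.1, 3.1], [-0.76, 2.03], [0.27, 2.55], [-1.08, 4.22], [0.17, 2.65], [-2.57, 2.57]. Speed limits (rad/s): [2.79, 2.79, 3.14, 3.14, 3.14, 3.14].

INTERFACE

Orientations are given as [roll, pitch, yaw] about the fixed x, y, z axes, in that order (R = Rz(yaw) Ry(pitch) Rx(roll)).
In Python, from bench import robot gives the robot as it stands.
- The arm moves only by the tool send_rows, never from a script. Its argument "increments" is a list of rows, each a list of 5 numbers: the opening, from -1 (shut) to 1 (fully open), so that 0 is half open, then the shift along the tool's x, y, z in m, then the turn about the tool's x in rad. In form: [[hand, tx, ty, tz, roll], ...]. A call has 1 to 5 rows; each row is the pose to reach, as a shift and turn from the pose commanded when the call began, along the tool's axes at that moment; what a row does not reach only later rows make up. A row lasts 1/12 s, in which the tool goes at most 41.7 mm and 7.16 degrees, less where a joint would pass 70% of its speed; a pose out of reach is approached as far as the arm can. A call with a gripper value outside its range is refused whole. The fingers move at their own pace and stop on an object; the grip force is fixed at half the most. Time passes only in rows, so rows that repeat a pose let the fingers close. It gives the time, the measured TCP pose, the force and the opening at its end, in the units of the state.
- robot.get_obs(): the state, without advancing time (a new reading comes with each control period).
- robot.snapshot(name): name is "scene" or "top" or "wrist"; returns a dict with "image" (480x640x3 uint8, red, green, blue), "intrinsics" (3x3 intrinsics, pixels), "world_from_camera" (4x4, takes a point from camera to world coordinates). Camera axes: x right, y down, z forward; pixel columns grow to the right and rows downward; lengths in m; the calibration is good to about 2 mm. A picture is of the moment at which its call begins. There is no depth.
- robot.close_job(): hands the job in, once; it reports no verdict.
The state is a dict: "time": time; "joint_positions": joint angles; "qvel": joint speeds; "joint_torque": joint torques, N m; "tool_pos": TCP position; "ee_rot": TCP orientation; "wrist_force": force on the tool from outside, world axes, zero at the start; "wrist_torque": the same for the moment, N m; "width": finger opening in m.
Only numpy, scipy, OpenCV 4.12 (cv2) and the standard library are available. Lean on these libraries where they do the work, as an engineer would, in place of code of your own. Each camera call takes 0.05 s, during which the arm holds its last target.

TASK

Turn the clear cover of the round glaze-sample caddy by its wooden grip until the orange-framed opening stands squarely over the compartment with the cobalt blue discs. Then let go of it and leave it there.

Things in the scene. Friction and masses are not known exactly. Their poses are not given: they have to be found in the camera images.
- cover_grip (a point): Dark wooden bar grip on the clear cover: 64 mm long, 14 mm wide, 49 to 91 mm above the table, on a round foot 68 mm across. The point is mid-bar, 75 mm above the table, on the vertical axis the cover turns about. Axes turn with the cover: x along the bar and towards the opening, y across the bar, z up. Turns both ways with light friction (0.06 N m) and stays where left.
- cover_opening (a point): Centre of the cover's one opening, 70 mm from the turning axis in line with the bar, level with the cover's top face, 45 mm above the table. The opening is a wedge 50 degrees wide, 34 to 103 mm from the axis, in an orange frame. The cover is a clear disc 216 mm across, 4 mm thick, on a cream round caddy 220 mm across, fixed to the table.
- blue_discs: Pile of cobalt blue glazed discs, 48 mm across, 24 mm high, fixed in one of the caddy's six equal compartments, seen through the clear cover. Origin mid-underside, 6 mm above the table, 70 mm from the turning axis. It does not turn with the cover. The other compartments hold like piles in green, yellow, brown, white and black.
- cover (a joint): Angle of the cover on the caddy, rad, growing counter-clockwise seen from above. At the start the opening is 35 to 85 degrees from the blue discs, one way or the other; there is no stop in that range.
Things that resemble listed ones, but are neither listed nor needed, are in the scene too. What is shaped like the part that bears cover_grip but pink or yellow is not meant.

How it is judged:
By the outcome, as a careful person would: the job done as asked, in the order asked, and still so for the second after the job is handed in, with the robot touching nothing.
It also fails if it takes over 29 s, if anything falls off the work surface, if the arm or the gripper's body presses on something with over 40 N, if the wrist force passes 120 N, or if a joint passes its speed limit or range.

## Working session

There is one attempt and no reset: what is moved stays moved. The work goes in short steps, Python scripts to look and compute and a tool call to move; the robot and the scene stay as the last step left them, time stands still between calls to the robot, and variables do not carry over. Pictures are saved under pics/ and viewed, and the job is handed in when it is done.

Besides the shell and the picture viewer there is one more tool, called after ">>>" as a command line: name --pt "numbers of a row" for each row, then --argument value for the rest. send_rows: Moves the arm, as the interface text tells. Its arguments: {"type":"object","properties":{"increments":{"type":"array"}},"required":["increments"]}

```bash
mkdir -p pics; ls; python3 - <<'E'
from bench import robot
import cv2,numpy as np,pickle
d={}
for n in("top","scene"):
    s=robot.snapshot(n); d[n]=s
    cv2.imwrite(f"pics/{n}0.png",s["image"][:,:,::-1])
    print(n,s["intrinsics"].tolist(),np.round(s["world_from_camera"],4).tolist())
pickle.dump(d,open("s0.pkl","wb"))
o=robot.get_obs();print(o["time"],o["tool_pos"],o["ee_rot"],o["width"])
E
```

```text
pics
top [[546.6207932500483, 0.0, 321.1282761661908], [0.0, 546.6207932500483, 245.51129886822991], [0.0, 0.0, 1.0]] [[0.0152, -0.9805, 0.1959, 0.2075], [-0.9995, -0.0206, -0.0252, -0.0177], [0.0287, -0.1955, -0.9803, 1.0868], [0.0, 0.0, 0.0, 1.0]]
scene [[444.0008269463638, 0.0, 320.07390149809976], [0.0, 444.0008269463638, 239.92743539514657], [0.0, 0.0, 1.0]] [[0.0914, 0.6867, -0.7212, 1.1911], [0.9958, -0.0696, 0.06, -0.1064], [-0.009, -0.7236, -0.6902, 0.8287], [0.0, 0.0, 0.0, 1.0]]
0.1 [0.24626455 0.49122788 0.20442445] [-1.6660635   1.56879391 -2.13084054] 0.09369328650957304
```

View pics/top0.png

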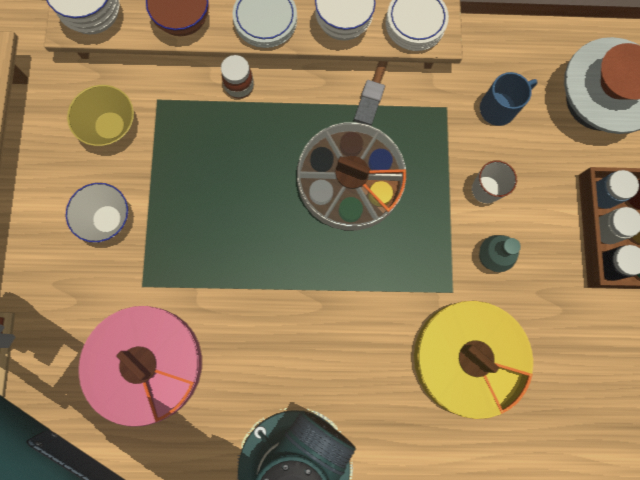

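View pics/scene0.png

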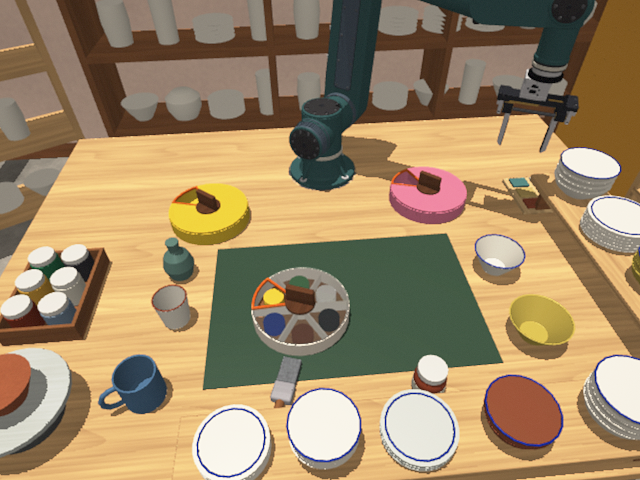

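The candidates are the clear-covered caddy at top (351,175), the pink one at (139,365) and the yellow one at (476,358). The clear one is meant, since pink and yellow are excluded. I'll confirm it in a crop.

```bash
python3 - <<'E'
import cv2
a=cv2.imread("pics/top0.png")[115:235,290:415]
cv2.imwrite("pics/c1.png",cv2.resize(a,None,fx=5,fy=5,interpolation=cv2.INTER_CUBIC)[:600])
a=cv2.imread("pics/scene0.png")[255:365,240:360]
cv2.imwrite("pics/c2.png",cv2.resize(a,None,fx=5,fy=5,interpolation=cv2.INTER_CUBIC)[:600])
E
```

```text
(no output)
```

View pics/c1.png

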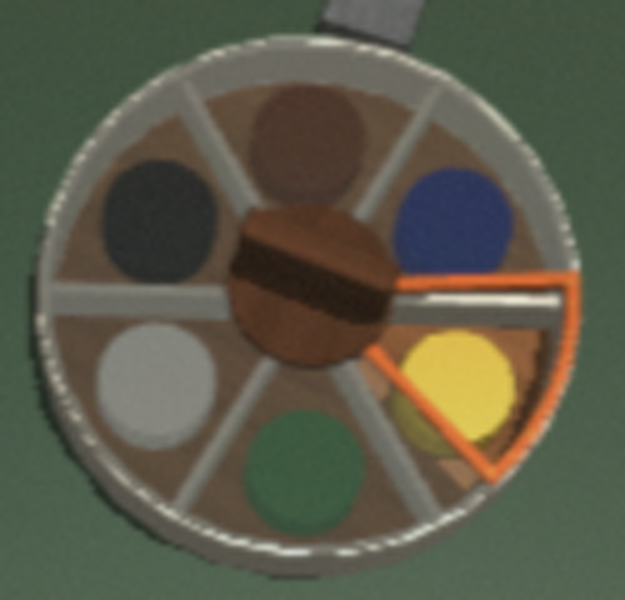

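View pics/c2.png

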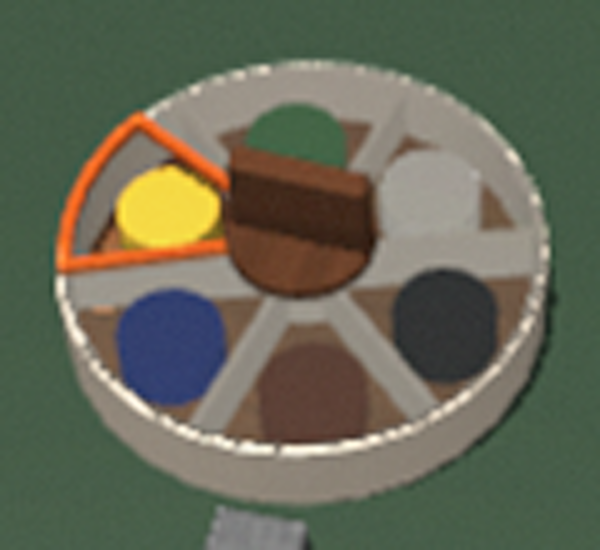

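```bash
cat > h.py <<'E'
import numpy as np,pickle
from scipy.optimize import least_squares
def proj(s,P):
    T=np.linalg.inv(s["world_from_camera"]);P=np.atleast_2d(P)
    c=P@T[:3,:3].T+T[:3,3];k=c@np.array(s["intrinsics"]).T
    return k[:,:2]/k[:,2:]
def polar(c,r,a,z): a=np.asarray(a);return np.c_[c[0]+r*np.cos(a),c[1]+r*np.sin(a),np.full(a.shape,z)]
E
python3 - <<'E'
from h import *
d=pickle.load(open("s0.pkl","rb"))
t=np.array([290,115]);sc=np.array([240,255])
# order ccw from above. in top image: up=+x, left=+y -> ccw on image as well. start blue
dt=np.array([[455,220],[307,140],[160,216],[156,380],[304,467],[458,386]])/5+t
ds=np.array([[172,338],[314,395],[445,316],[428,193],[296,145],[168,203]])/5+sc
ft=np.array([[493,478],[577,276]])/5+t   # cw corner, ccw corner
fs=np.array([[140,118],[64,268]])/5+sc
bt=np.array([[250,212],[390,292]])/5+t
def f(p,full=False):
    c=p[:2];a=p[2]+np.arange(6)*np.pi/3;h=np.radians(25)
    e=[]
    for s,D,F,o in((d["top"],dt,ft,p[4:6]),(d["scene"],ds,fs,p[6:8])):
        e+=[proj(s,polar(c,.07,a,.03))+o-D, proj(s,polar(c,.1045,p[3]+np.array([-h,h]),.045))+o-F]
    r=np.vstack(e)
    return r if full else np.r_[r.ravel(),p[4:]*.7]
r=least_squares(f,[.53,-.06,-.8,-1.8,0,0,0,0],loss="soft_l1")
p=r.x;print(p,np.degrees(p[2:4]),np.degrees(p[2]-p[3]));print(np.round(f(p,True),1))
from bench import robot
o=robot.get_obs()
from scipy.spatial.transform import Rotation as R
print(np.round(R.from_euler("xyz",o["ee_rot"]).as_matrix(),4),o["tool_pos"])
E
```

```text
[ 0.56789254 -0.1027775  -1.04737546 -1.95026322  0.7334662   0.98872395
  1.04791313  0.86284462] [ -60.01019335 -111.7418514 ] 51.73165805475375
[[ 0.2  0.3]
 [ 0.3 -0.6]
 [-0.1 -0.3]
 [ 0.2 -0.1]
 [ 0.6 -0. ]
 [-0.2  0.1]
 [-0.5 -0.5]
 [-1.4  0.8]
 [-0.5 -0.5]
 [-0.3 -0.8]
 [-0.  -0.5]
 [ 0.3 -0.4]
 [-0.3 -0.3]
 [-0.1  1.6]
 [-0.   1.3]
 [ 0.5  0.2]]
[[-1.100e-03  4.482e-01  8.939e-01]
 [-1.700e-03  8.939e-01 -4.482e-01]
 [-1.000e+00 -2.000e-03 -2.000e-04]] [0.24626455 0.49122788 0.20442445]
```

Fit: axis at (0.568, -0.103), opening at -111.7°, blue at -60.0°, so the cover has to turn +51.7° (ccw). I'll approach at the current height first.

>>> send_rows --pt "1 0 -0.023 0.0328 0" --pt "1 0 -0.046 0.0656 0" --pt "1 0 -0.069 0.0984 0" --pt "1 0 -0.092 0.1312 0" --pt "1 0 -0.115 0.164 0"

```text
time: 0.52
tool_pos: [0.3417, 0.3136, 0.2049]
ee_rot: [-1.886, 1.57, -2.349]
wrist_force: [-0.1, 0.4, -0.1]
width: 0.0941
```

>>> send_rows --pt "1 0 -0.023 0.0328 0" --pt "1 0 -0.046 0.0656 0" --pt "1 0 -0.069 0.0984 0" --pt "1 0 -0.092 0.1312 0" --pt "1 0 -0.115 0.164 0"

```text
time: 0.93
tool_pos: [0.4369, 0.1371, 0.2052]
ee_rot: [3.116, 1.571, 2.652]
wrist_force: [0.6, 0.0, 0.3]
width: 0.0937
```

>>> send_rows --pt "1 0 -0.023 0.0328 0" --pt "1 0 -0.046 0.0656 0" --pt "1 0 -0.069 0.0984 0" --pt "1 0 -0.092 0.1312 0" --pt "1 0 -0.115 0.164 0"

```text
time: 1.35
tool_pos: [0.532, -0.0392, 0.205]
ee_rot: [3.012, 1.57, 2.546]
wrist_force: [-0.3, 0.7, 0.4]
width: 0.0941
```

>>> send_rows --pt "1 0 -0.022 0.031 0.12" --pt "1 0 -0.043 0.0616 0.24" --pt "1 0 -0.043 0.0616 0.36" --pt "1 0 -0.043 0.0616 0.48" --pt "1 0 -0.043 0.0616 0.6"

```text
time: 1.77
tool_pos: [0.5674, -0.1043, 0.2042]
ee_rot: [-2.444, 1.568, 2.767]
wrist_force: [0.3, -0.2, 0.2]
width: 0.0937
```

>>> send_rows --pt "1 0 0 0 0.12" --pt "1 0 0 0 0.24" --pt "1 0 0 0 0.36" --pt "1 0 0 0 0.48" --pt "1 0 0 0 0.6"

```text
time: 2.18
tool_pos: [0.5672, -0.1033, 0.2047]
ee_rot: [-1.808, 1.569, 2.804]
wrist_force: [0.7, -0.3, -0.0]
width: 0.0936
```

>>> send_rows --pt "1 0 0 0 0.12" --pt "1 0 0 0 0.24" --pt "1 0 0 0 0.285" --pt "1 0 0 0 0.285" --pt "1 0 0 0 0.285"

```text
time: 2.6
tool_pos: [0.5672, -0.1033, 0.2049]
ee_rot: [-1.56, 1.57, 2.774]
wrist_force: [0.4, 0.1, -0.1]
width: 0.0938
```

```bash
cat > st.py <<'E'
from bench import robot
import numpy as np
from scipy.spatial.transform import Rotation as R
def st(tgt=(.568,-.103,.204)):
    o=robot.get_obs();M=R.from_euler("xyz",o["ee_rot"]).as_matrix();p=o["tool_pos"]
    print("t",o["time"],"p",np.round(p,4),"yawy",np.degrees(np.arctan2(M[1,1],M[0,1])).round(2),"x",np.round(M[:,0],3),"w",o["width"],"F",np.round(o["wrist_force"],1),"T",np.round(o["wrist_torque"],2),"q",np.round(o["joint_positions"],2))
    print("shift",np.round(M.T@(np.array(tgt)-p),4))
E
python3 - <<'E'
from st import *
import cv2,pickle
st()
d={}
for n in("wrist",):
    s=robot.snapshot(n);d[n]=s;cv2.imwrite(f"pics/{n}1.png",s["image"][:,:,::-1])
pickle.dump(d,open("s1.pkl","wb"))
E
```

```text
t 2.6 p [ 0.5672 -0.1033  0.2049] yawy -21.64 x [-0.001  0.    -1.   ] w 0.09376642569572549 F [ 0.4  0.1 -0.1] T [-0.06  0.09 -0.05] q [-0.28  0.15  1.31  0.    1.69  0.1 ]
shift [ 0.0009  0.0006 -0.0005]
```

View pics/wrist1.png

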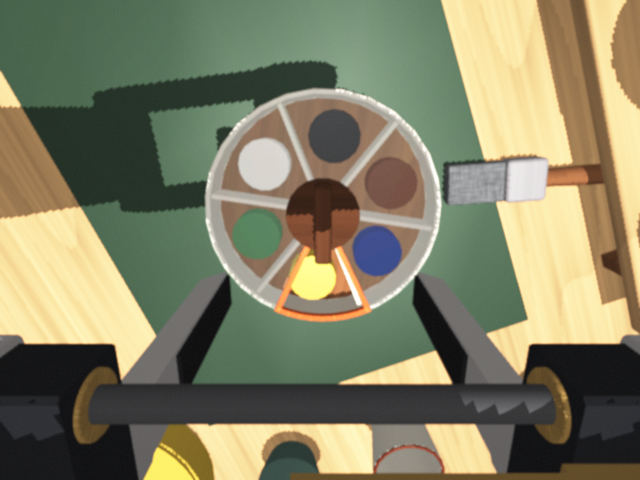

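The wrist view shows the clear cover with its bar at column 323, vertical and centred between the fingers (about 322). The opening is over yellow, with blue at (377,251). Descending.

>>> send_rows --pt "1 0.03 0 0 0" --pt "1 0.06 0 0 0" --pt "1 0.09 0 0 0" --pt "1 0.11 0 0 0" --pt "1 0.12 0 0 0"

```text
time: 3.07
tool_pos: [0.5652, -0.1027, 0.0814]
ee_rot: [-1.477, 1.564, 2.857]
wrist_force: [-0.2, 0.2, -0.3]
width: 0.0942
```

>>> send_rows --pt "1 0.01 0 0 0" --pt "1 0.02 0 0 0" --pt "1 0.026 0 0 0" --pt "1 0.026 0 0 0" --pt "1 0.026 0 0 0"

```text
time: 3.48
tool_pos: [0.568, -0.1034, 0.0601]
ee_rot: [1.754, 1.57, -0.196]
wrist_force: [0.1, -0.6, 0.6]
width: 0.0938
```

```bash
python3 - <<'E'
from st import *
import cv2,pickle
st((.568,-.103,.058))
s=robot.snapshot("wrist");cv2.imwrite("pics/w2.png",s["image"][:,:,::-1])
E
```

```text
t 3.4833 p [ 0.568  -0.1034  0.0601] yawy -21.71 x [ 0.001 -0.    -1.   ] w 0.09377969727999258 F [ 0.1 -0.6  0.6] T [-0.04  0.09 -0.04] q [-0.28  0.22  1.51  0.    1.41  0.1 ]
shift [ 0.0021 -0.0001 -0.0004]
```

View pics/w2.png

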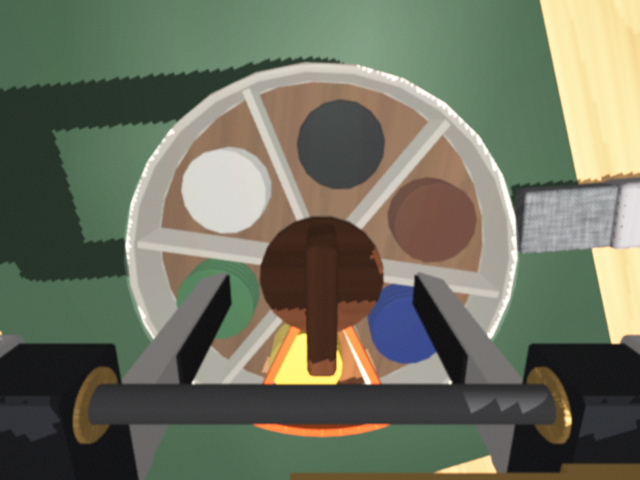

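The bar is midway between the fingers (column 321) and parallel to them. Closing.

>>> send_rows --pt "0 0 0 0 0" --pt "-0.5 0 0 0 0" --pt "-1 0 0 0 0" --pt "-1 0 0 0 0" --pt "-1 0 0 0 0"

```text
time: 3.95
tool_pos: [0.5676, -0.1033, 0.0597]
ee_rot: [1.895, 1.57, -0.054]
wrist_force: [0.4, 0.4, -1.1]
width: 0.064
```

>>> send_rows --pt "-1 0 0 0 0" --pt "-1 0 0 0 0" --pt "-1 0 0 0 0" --pt "-1 0 0 0 0" --pt "-1 0 0 0 0"

```text
time: 4.37
tool_pos: [0.5675, -0.1033, 0.0594]
ee_rot: [-2.729, 1.571, 1.605]
wrist_force: [-0.3, 0.5, 0.6]
width: 0.0309
```

```bash
python3 - <<'E'
from st import *
st((.568,-.103,.058))
E
```

```text
t 4.3667 p [ 0.5675 -0.1033  0.0594] yawy -21.71 x [-0.  0. -1.] w 0.030913520467990608 F [-0.3  0.5  0.6] T [-0.08  0.1  -0.02] q [-0.28  0.22  1.52  0.    1.41  0.1 ]
shift [ 0.0014  0.0004 -0.0004]
```

>>> send_rows --pt "-1 0 0 0 0" --pt "-1 0 0 0 0" --pt "-1 0 0 0 0" --pt "-1 0 0 0 0" --pt "-1 0 0 0 0"

```text
time: 4.78
tool_pos: [0.5678, -0.1035, 0.0595]
ee_rot: [1.722, 1.57, -0.228]
wrist_force: [1.4, -1.0, -0.8]
width: 0.0135
```

```bash
python3 - <<'E'
from st import *
st((.568,-.103,.058))
E
```

```text
t 4.7833 p [ 0.5678 -0.1035  0.0595] yawy -21.72 x [ 0.001 -0.    -1.   ] w 0.013549935496716292 F [ 1.4 -1.  -0.8] T [-0.1  -0.1   0.06] q [-0.28  0.22  1.52  0.    1.41  0.1 ]
shift [ 0.0015 -0.     -0.0005]
```

The bar is gripped at 13.5 mm with low forces. Turning ccw by 0.903 rad means a roll of -0.903.

>>> send_rows --pt "-1 0 0 0 -0.03" --pt "-1 0 0 0 -0.09" --pt "-1 0 0 0 -0.16" --pt "-1 0 0 0 -0.23" --pt "-1 0 0 0 -0.3"

```text
time: 5.2
tool_pos: [0.5682, -0.1035, 0.0595]
ee_rot: [1.472, 1.569, -0.175]
wrist_force: [2.6, -0.9, -2.0]
width: 0.0137
```

>>> send_rows --pt "-1 0 0 0 -0.07" --pt "-1 0 0 0 -0.14" --pt "-1 0 0 0 -0.21" --pt "-1 0 0 0 -0.28" --pt "-1 0 0 0 -0.35"

```text
time: 5.62
tool_pos: [0.5686, -0.1035, 0.0595]
ee_rot: [1.21, 1.568, -0.086]
wrist_force: [3.7, -0.8, -1.4]
width: 0.0137
```

>>> send_rows --pt "-1 0 0 0 -0.07" --pt "-1 0 0 0 -0.14" --pt "-1 0 0 0 -0.2" --pt "-1 0 0 0 -0.24" --pt "-1 0 0 0 -0.253"

```text
time: 6.03
tool_pos: [0.5688, -0.1034, 0.0595]
ee_rot: [1.02, 1.568, -0.026]
wrist_force: [5.6, -0.0, -3.6]
width: 0.0141
```

>>> send_rows --pt "-1 0 0 0 0" --pt "-1 0 0 0 0" --pt "-1 0 0 0 0"

```text
time: 6.28
tool_pos: [0.5688, -0.1034, 0.0595]
ee_rot: [1.007, 1.568, -0.04]
wrist_force: [5.9, -0.1, -2.2]
width: 0.0143
```

```bash
python3 - <<'E'
from st import *
import cv2,pickle
st((.568,-.103,.058))
for n in("top","scene"):
    s=robot.snapshot(n);cv2.imwrite(f"pics/{n}3.png",s["image"][:,:,::-1])
a=cv2.imread("pics/scene3.png")[255:365,240:360]
cv2.imwrite("pics/c3.png",cv2.resize(a,None,fx=5,fy=5,interpolation=cv2.INTER_CUBIC))
E
```

```text
t 6.2833 p [ 0.5688 -0.1034  0.0595] yawy 30.01 x [ 0.003 -0.    -1.   ] w 0.014344265862186213 F [ 5.9 -0.1 -2.2] T [-0.05 -0.54  0.01] q [-0.28  0.22  1.52  0.    1.4  -0.8 ]
shift [ 0.0015 -0.0005 -0.0007]
```

View pics/c3.png

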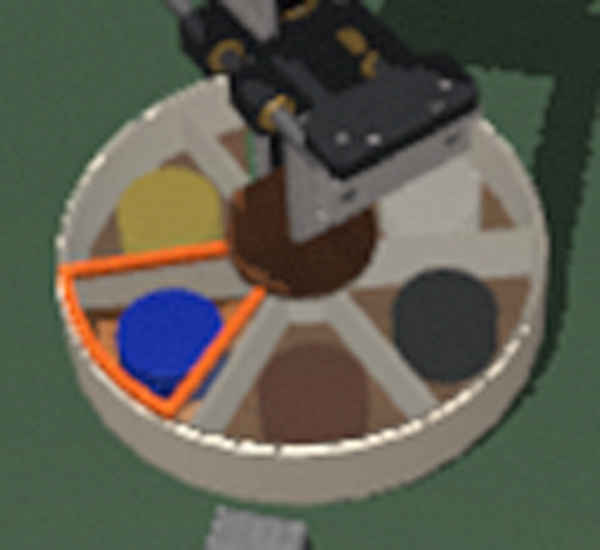

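```bash
cat > chk.py <<'E'
from h import *
d=pickle.load(open("s0.pkl","rb"))
P=[.56789,-.10278];off={"top":[.733,.989],"scene":[1.048,.863]}
h=np.radians(25)
def ang(n,F):
    g=lambda a:(proj(d[n],polar(P,.1045,a[0]+np.array([-h,h]),.045))+off[n]-F).ravel()
    r=least_squares(g,[-1.05]);print(n,np.degrees(r.x),np.round(r.fun,1))
E
python3 - <<'E'
from chk import *
sc=np.array([240,255])
ang("scene",np.array([[64,270],[170,413]])/5+sc)
ang("scene",np.array([[140,118],[64,268]])/5+sc)
t=np.array([290,115])
ang("top",np.array([[493,478],[577,276]])/5+t)
import cv2
a=cv2.imread("pics/top3.png")[115:235,290:415]
cv2.imwrite("pics/c4.png",cv2.resize(a,None,fx=5,fy=5,interpolation=cv2.INTER_CUBIC)[:600])
E
```

```text
scene [-60.63326448] [ 0.6  0.6 -0.5 -0.2]
scene [-112.50472552] [ 0.4  0.9  0.5 -0.3]
top [-111.340699] [-0.2 -0.7 -1.4  0.4]
```

View pics/c4.png

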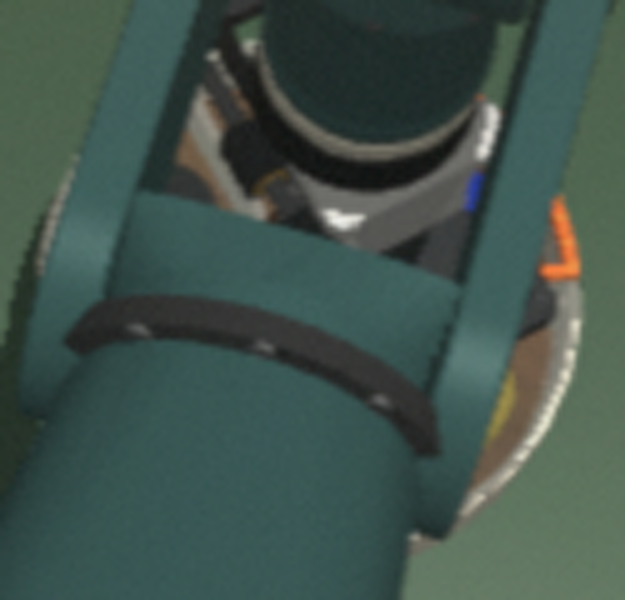

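The scene view gives -60.6° ± 1° against a target of -60.0°. Releasing and lifting.

>>> send_rows --pt "-0.5 0 0 0 0" --pt "0 0 0 0 0" --pt "0.5 0 0 0 0" --pt "0.8 0 0 0 0" --pt "0.8 0 0 0 0"

```text
time: 6.8
tool_pos: [0.5673, -0.1033, 0.0595]
ee_rot: [-2.447, 1.57, 2.789]
wrist_force: [-0.3, -0.7, -0.2]
width: 0.0435
```

>>> send_rows --pt "0.8 0 0 0 0" --pt "0.8 0 0 0 0" --pt "0.8 0 0 0 0" --pt "0.8 0 0 0 0" --pt "0.8 0 0 0 0"

```text
time: 7.22
tool_pos: [0.5675, -0.1033, 0.0595]
ee_rot: [2.536, 1.571, 1.489]
wrist_force: [0.6, 0.3, 0.1]
width: 0.0769
```

>>> send_rows --pt "0.8 -0.02 0 0 0" --pt "0.8 -0.05 0 0 0" --pt "0.8 -0.08 0 0 0" --pt "0.8 -0.11 0 0 0" --pt "0.8 -0.14 0 0 0"

```text
time: 7.63
tool_pos: [0.5672, -0.1032, 0.2008]
ee_rot: [-2.839, 1.571, 2.397]
wrist_force: [-0.7, -0.1, -0.8]
width: 0.0847
```

>>> send_rows --pt "0.8 0 0.03 -0.02 0" --pt "0.8 0 0.06 -0.04 0" --pt "0.8 0 0.09 -0.06 0" --pt "0.8 0 0.12 -0.08 0" --pt "0.8 0 0.15 -0.1 0"

```text
time: 8.05
tool_pos: [0.6479, 0.0598, 0.1996]
ee_rot: [1.052, 1.57, 0.005]
wrist_force: [0.7, 0.3, 0.6]
width: 0.0843
```

```bash
python3 - <<'E'
from st import *
import cv2
st()
for n,b in(("top",(115,235,290,415)),("scene",(255,365,240,360))):
    s=robot.snapshot(n);a=s["image"][b[0]:b[1],b[2]:b[3],::-1]
    cv2.imwrite(f"pics/{n}5.png",s["image"][:,:,::-1])
    cv2.imwrite(f"pics/{n}5c.png",cv2.resize(a,None,fx=5,fy=5,interpolation=cv2.INTER_CUBIC)[:600])
E
```

```text
t 8.05 p [0.6479 0.0598 0.1996] yawy 30.0 x [ 0.  0. -1.] w 0.08426225225919395 F [0.7 0.3 0.6] T [-0.06  0.01 -0.  ] q [ 0.    0.31  1.11  0.    1.71 -0.52]
shift [-0.0044 -0.1505  0.101 ]
```

View pics/top5c.png

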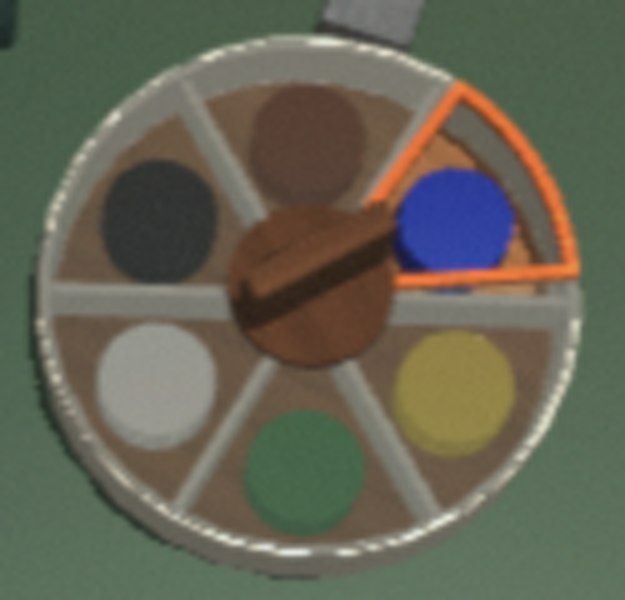

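View pics/scene5c.png

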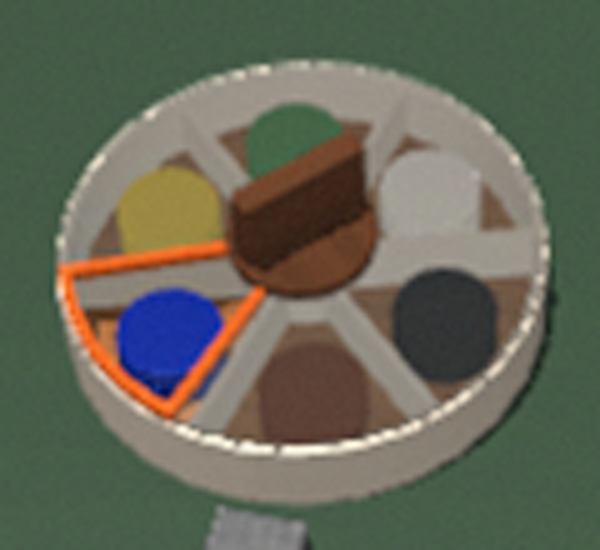

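```bash
python3 - <<'E'
from chk import *
ang("scene",np.array([[64,270],[170,413]])/5+[240,255])
ang("top",np.array([[577,272],[460,85]])/5+[290,115])
E
```

```text
scene [-60.63326448] [ 0.6  0.6 -0.5 -0.2]
top [-59.81189198] [-1.5 -0.1 -0.4  1. ]
```

```bash
python3 - <<'E'
from bench import robot
print(robot.close_job())
E
```

```text
the job is handed in; nothing more can be done
None
```

I gripped the clear cover's wooden bar and turned it about 51.7° counter-clockwise. I then let go, lifted the gripper clear and handed the job in at about 8 s of the 29 s allowed.

After release, both camera views show the orange frame around the blue discs. The fitted opening angle is -59.8° from the top view and -60.6° from the scene view, against -60.0° for the blue discs. The two views disagree by 0.8°, about the accuracy of reading the pictures. The wrist force readings stayed under about 7 N, and the gripper is well clear of the cover. No check failed.

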